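# Seat the mixing jar on its mixer and start it

### The arm

A 7-joint arm with a two-finger parallel gripper is mounted at the origin on the work surface. World frame = base frame: x ahead of the robot, y to its left, z up, the work surface at z = 0. Lengths are in m, angles in rad, forces in N, time in s.
With the tool pointing down it reaches from about 0.4 to 0.85 m from the base axis. Payload 10.4 kg.
Tool frame: the origin (TCP) lies midway between the tips of the shut fingers; the grasp point (between the pads) lies 19 mm behind it; z points along the fingers, y is the line along which they close (so a half turn about z gives the same grasp; the last joint's range is limited). The gripper opens to 87 mm and grips with 3 to 60 N. Pads are 19 mm wide; open, the fingers measure 117 mm over their backs; the gripper's body (75 mm by 190 mm) begins 51 mm behind the grasp point.
Start: joints at [-1.152, 0.332, -0.065, 1.46, 0.022, 1.35, -0.088], TCP at [0.267, 0.565, 0.223] pointing down, gripper open.
Joint ranges: [-2.6, 2.6], [-0.5, 2.12], [-1.47, 1.34], [0.16, 2.42], [-1.27, 4.41], [0.06, 2.06], [-2.6, 2.6]. Speed limits (rad/s): [2.22, 2.22, 2.79, 2.79, 3.14, 3.14, 3.14].

### API

Orientations are given as a unit quaternion [x, y, z, w].
In Python, from bench import sensors, eyes, order gives the robot as it stands.
- The arm moves only by the tool arm_command, never from a script. Its argument "steps" is a list of rows, each an object with "rot": the turn, a rotation vector about the world's x, y, z in degrees, a list of three; "slide": the shift along the world's x, y, z in m, a list of three; "grip": the opening, from 0 (shut) to 1 (fully open). A call has exactly 8 rows; each row shifts and turns the commanded pose from where the row before left it; what a row does not reach is not made up. A row lasts 1/8 s, in which the tool goes at most 62.5 mm and 10.7 degrees, less where a joint would pass 70% of its speed; a pose out of reach is approached as far as the arm can. A call with a gripper value outside its range is refused whole. The fingers move at their own pace and stop on an object; "newtons" is the grip in N (left out, the last holds). Time passes only in rows, so rows that do not move let the fingers close, or fill a call up. It gives the time, the measured TCP pose, the force, the opening and the grip force at its end, in the units of the state.
- sensors.read_state(): the state, without advancing time (a new reading comes with each control period).
- eyes.camera(name): name is "side" or "top"; returns a dict with "pixels" (480x640x3 uint8, red, green, blue), "intrinsics" (3x3 intrinsics, pixels), "pose" (4x4, takes a point from camera to world coordinates). Camera axes: x right, y down, z forward; pixel columns grow to the right and rows downward; lengths in m; the calibration is good to about 2 mm. A picture is of the moment at which its call begins. There is no depth.
- order.close_job(): hands the job in; it is judged then, once.
Trained networks look in a picture, given as the dict that the camera call returned (one of the last four; its "shot" number tells which), for a name from the list of things; names that differ only in an ending like _2 or _b are one class to them, and where a whole thing is asked for, a point or a joint stands for the part that bears it (a point fixed in the world has none). Each returns a list of dicts, best first, with "conf" (0 to 1); they miss things now and then, are a little off and sometimes report something else, mostly with a low value. They report only what shows in the picture. A call takes as long as a camera call. They do not tell look-alikes from the thing itself.
- eyes.look_for(name, picture): "bbox" ([left, top, right, bottom] in pixels, round what is visible of it).
The state is a dict: "time": time; "joint_positions": joint angles; "joint_vel": joint speeds; "joint_torque": joint torques, N m; "ee_pos": TCP position; "eef_rot": TCP orientation; "ft_force": force on the tool from outside, world axes, zero at the start; "torque": the same for the moment, N m; "width": finger opening in m; "grip_force": force on a finger pad.
Only numpy, scipy, OpenCV 4.12 (cv2) and the standard library are available. Lean on these libraries where they do the work, as an engineer would, in place of code of your own. Each camera call takes 0.05 s, during which the arm holds its last target. There are 200 camera calls.

### The job

Lift the steel jar whose foot plate has two holes by the grip on its lid, keeping it upright, and lower it gently onto the bench mixer so that both pegs come up through the holes and the plate lies flat and fully home on the platform; let go of it. Then press the mixer's round start button fully down and release it. Leave everything else on the bench where it stands.

Things in the scene. Friction and masses are not known exactly. Their poses are not given: they have to be found in the camera images.
- jar: Mixing jar, loose, 0.45 kg, one rigid piece. Steel foot plate 72 (x) x 136 (y) x 10 mm with two 15 mm through holes at y = +-53 mm; on it a steel can 68 mm wide up to 95 mm, a black lid 73 mm wide up to 105 mm and on the lid a black grip bar 16 (x) x 56 (y) mm, from 105 to 141 mm height. Origin: centre of the underside; z up. It fits either way round (half a turn).
- jar_grip (a point): Point inside the jar's grip bar, 125 mm above the jar's underside and on its axis: take the bar here from above, closing across its 16 mm (jar's x).
- mixer: Bench mixer, fixed: white housing 260 (x) x 180 (y) x 55 mm high, front (-x) towards the robot. On its rear half an aluminium platform 90 (x) x 160 (y) mm, top 65 mm above the bench, with two steel pegs. On top of its front end a push button (+y side) and, 90 mm away, a fixed black dial with a raised bar, 16 mm high (-y side, not needed). Origin: centre of the underside.
- seat (a point): Middle of the platform's top, between the pegs, at mixer (45, 0, 65) mm; axes as the mixer's. Pegs at y = +-53 mm: 12 mm in diameter for the lower 12 mm, then tapering to 4 mm at their tips 24 mm above the platform. When the jar is home, its origin is here and its y lies along this y (either way round).
- start_top (a point): Centre of the top of the start button's cap (white, 30 mm in diameter, standing in a grey housing), at mixer (-88, 45) mm; it is pressed straight down.
- start (a joint): Travel of the start button in m: 0 up, 0.006 fully down; a spring returns it; fully down takes about 5 N.
- canister: Plain steel canister, loose, a bystander: same can, black lid and grip bar as the jar and the same height (141 mm), but with a round foot 86 mm in diameter without holes. It may stand in either of the two spots on the robot's right. Origin: centre of its underside.
- amber_bottle: Amber glass bottle with a red cap, 64 mm in diameter, 150 mm high, loose bystander. Origin: centre of its underside.
- white_tub: White plastic tub, 72 mm in diameter, 85 mm high, loose bystander. Origin: centre of its underside.
- scanner: Hand scanner lying on its side, grey handle and black head, about 170 x 66 x 34 mm, long along its y, loose bystander. Origin: on its underside, near the middle.
- marker: Blue marker pen lying on the bench, 130 mm long (x), 12 mm thick, loose bystander. Origin: centre of its underside.
- beaker: Small clear plastic beaker, 56 mm in diameter, 60 mm high, loose bystander. Origin: centre of its underside.
There are look-alikes about, which are no part of the job. Leave any blue or red look-alike of the jar alone.

How it is judged:
By the outcome, as a careful person would: the job done as asked, in the order asked, and still so for the second after the job is handed in, with the robot touching nothing.
It also fails if it takes over 51 s, if anything falls off the work surface, if the arm or the gripper's body presses on something with over 40 N, if the wrist force passes 120 N, or if a joint passes its speed limit or range.

## Working session

There is one attempt and no reset: what is moved stays moved. The work goes in short steps, Python scripts to look and compute and a tool call to move; the robot and the scene stay as the last step left them, time stands still between calls to the robot, and variables do not carry over. Pictures are saved under pics/ and viewed, at most 10 in all, crops included, and the job is handed in when it is done.

Besides the shell and the picture viewer there is one more tool, called as name(argument=value, ...) on one line, values as JSON. arm_command: Moves the arm, as the interface text tells. Its arguments: {"type":"object","properties":{"steps":{"type":"array","items":{"type":"object","properties":{"rot":{"type":"array","items":{"type":"number"}},"slide":{"type":"array","items":{"type":"number"}},"grip":{"type":"number"}}}},"newtons":{"type":"number"}},"required":["steps"]}

```bash
ls; mkdir -p pics; python3 - <<'E'
from bench import sensors, eyes
import cv2,json
for n in("top","side"):
    p=eyes.camera(n); cv2.imwrite(f"pics/{n}0.png",p["pixels"][:,:,::-1])
    print(n,p["intrinsics"],p["pose"])
    for k in("jar","canister","mixer","start_top"):
        print(k,[([round(x) for x in d["bbox"]],round(d["conf"],2)) for d in eyes.look_for(k,p)][:4])
s=sensors.read_state();print(s)
E
```

```text
pics
top [[620.8816772    0.         321.68784102]
 [  0.         620.8816772  239.77684562]
 [  0.           0.           1.        ]] [[-0.00700848 -0.9962352   0.08640775  0.3601971 ]
 [-0.99993982  0.00625263 -0.00901503 -0.0641527 ]
 [ 0.00844081 -0.08646573 -0.99621907  1.48550336]
 [ 0.          0.          0.          1.        ]]
jar [([290, 194, 351, 238], 0.9), ([385, 310, 448, 368], 0.89), ([456, 208, 518, 265], 0.8), ([163, 300, 216, 362], 0.75)]
canister [([399, 215, 440, 255], 0.61)]
mixer [([363, 124, 395, 155], 0.69), ([122, 145, 238, 268], 0.6)]
start_top [([127, 143, 237, 272], 0.53)]
side [[506.88747116   0.         313.63970252]
 [  0.         506.88747116 239.51485443]
 [  0.           0.           1.        ]] [[-0.99843685 -0.04371665  0.03482408  0.4341504 ]
 [-0.05579145  0.74228225 -0.66776072  0.57769046]
 [ 0.00334297 -0.6686598  -0.74356096  0.84289268]
 [ 0.          0.          0.          1.        ]]
jar [([377, 383, 466, 473], 0.96), ([280, 106, 343, 169], 0.94), ([254, 221, 304, 306], 0.65), ([385, 155, 438, 228], 0.61)]
canister [([287, 152, 327, 
[... 200 characters left out ...]
_positions': array([-1.1516558 ,  0.33219566, -0.06471673,  1.46014417,  0.02160203,
        1.34990009, -0.08852114]), 'joint_vel': array([ 0.00110947, -0.00100037, -0.00196276, -0.00115194,  0.00020621,
        0.00052098, -0.00038447]), 'joint_torque': array([-7.98680885e-04, -6.22565246e+01,  2.44522467e-02, -3.89850926e+01,
       -6.10357686e-02,  3.22177203e-02,  1.20053718e-05]), 'ee_pos': array([0.26717257, 0.56501804, 0.22255717]), 'eef_rot': array([ 2.19079176e-01,  9.75707084e-01,  2.48752752e-05, -4.22245043e-06]), 'ft_force': array([ 0.10421479, -0.35821602, -0.09494356]), 'torque': array([ 0.01270176,  0.0578682 , -0.02515962]), 'grip_force': 0.0, 'width': 0.08693779010714256}
```

View pics/top0.png

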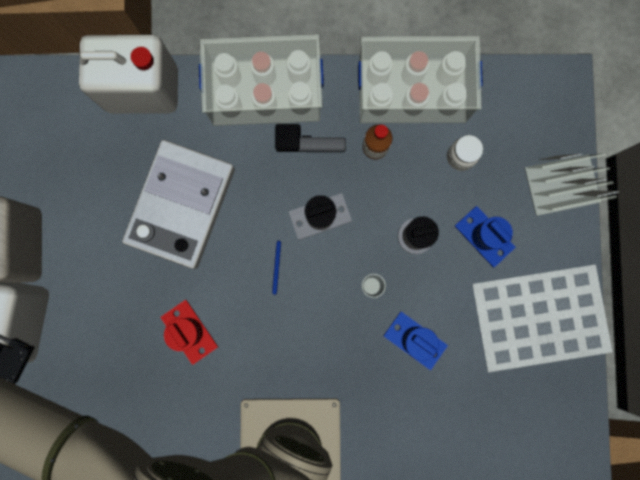

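View pics/side0.png

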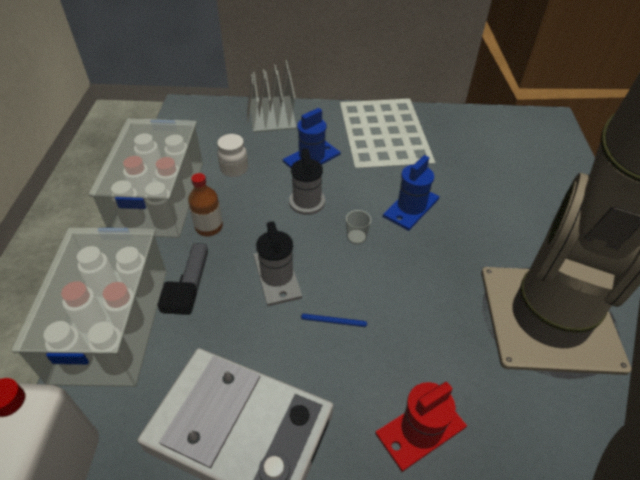

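Top: grey steel jar at (320,213), mixer at (178,204), button (145,232). Side: jar at (277,262), mixer (235,415). Zooming in on both to get key points.

```bash
python3 - <<'E'
import cv2,numpy as np
t=cv2.imread("pics/top0.png");s=cv2.imread("pics/side0.png")
def c(im,x,y,w,h,k):
    o=cv2.resize(im[y:y+h,x:x+w],None,fx=k,fy=k,interpolation=cv2.INTER_CUBIC)
    for i in range(0,w,10): cv2.putText(o,str(x+i),(i*k,8),0,.28,(0,255,255)) if i%20==0 else 0; cv2.line(o,(i*k,10),(i*k,14),(0,255,255))
    for j in range(10,h,10): cv2.putText(o,str(y+j),(0,j*k+3),0,.28,(0,255,255)); cv2.line(o,(20,j*k),(24,j*k),(0,255,255))
    return o
a=np.hstack([c(t,280,185,80,60,5),c(s,240,215,80,100,4)[:300,:320]])
cv2.imwrite("pics/j.png",np.hstack([c(t,280,185,80,60,5),c(s,250,215,60,90,6)[:540]]) if 0 else cv2.copyMakeBorder(c(t,280,185,80,60,5),0,240,0,0,0))
o=np.zeros((600,800,3),np.uint8);x=c(t,280,185,78,55,5);o[:275,:390]=x
x=c(s,250,215,60,95,6);o[:570,400:760]=x
cv2.imwrite("pics/j.png",o)
o=np.zeros((600,800,3),np.uint8)
x=c(t,115,135,125,140,3);o[:420,:375]=x
x=c(s,135,345,200,135,2);o[:270,385:785]=x
cv2.imwrite("pics/m.png",o)
E
```

```text
(no output)
```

View pics/j.png

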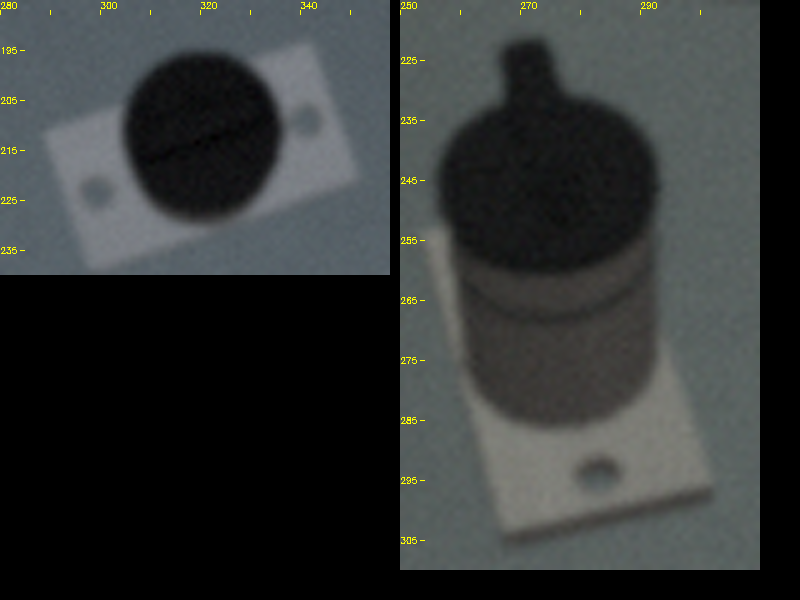

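View pics/m.png

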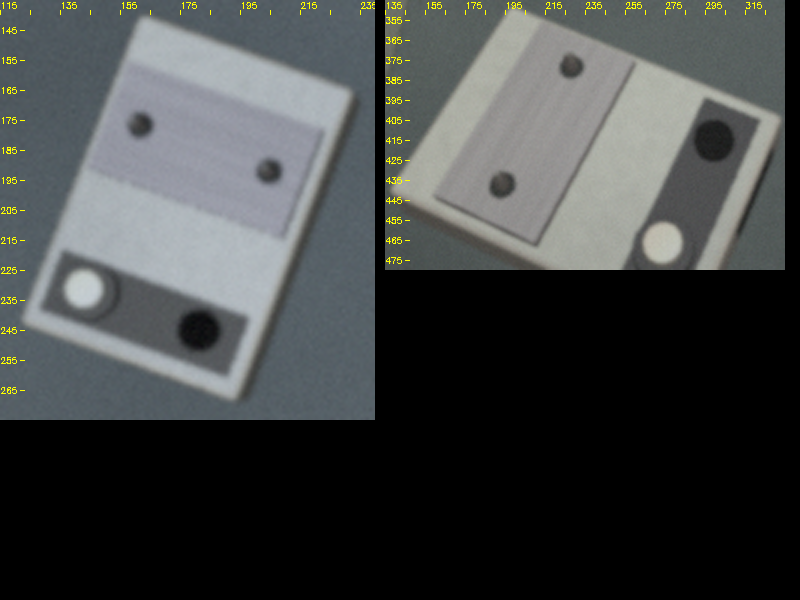

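```bash
cat > fit.py <<'E'
import numpy as np,cv2
from scipy.optimize import least_squares
K={"t":np.array([[620.8816772,0,321.68784102],[0,620.8816772,239.77684562],[0,0,1]]),"s":np.array([[506.88747116,0,313.63970252],[0,506.88747116,239.51485443],[0,0,1]])}
P={"t":np.array([[-0.00700848,-0.9962352,0.08640775,0.3601971],[-0.99993982,0.00625263,-0.00901503,-0.0641527],[0.00844081,-0.08646573,-0.99621907,1.48550336]]),
"s":np.array([[-0.99843685,-0.04371665,0.03482408,0.4341504],[-0.05579145,0.74228225,-0.66776072,0.57769046],[0.00334297,-0.6686598,-0.74356096,0.84289268]])}
def proj(c,X):
    v=K[c]@(P[c][:,:3].T@(np.asarray(X)-P[c][:,3])); return v[:2]/v[2]
def pose(o,p):
    c,s=np.cos(p[2]),np.sin(p[2]); return np.array([p[0]+c*o[0]-s*o[1],p[1]+s*o[0]+c*o[1],o[2]])
def fit(obs,p0):
    f=lambda p:np.ravel([proj(c,pose(o,p))-np.array(px) for c,o,px in obs])
    r=least_squares(f,p0,loss="soft_l1"); return r.x,r.fun.reshape(-1,2).round(1)
E
cat > run1.py <<'E'
from fit import *
h=.036;w=.068;z=.01
# jar yaw: jar y axis along left(+y)-ish; left hole = +y
J=[("t",(0,.053,z),(299.4,223.2)),("t",(0,-.053,z),(341.2,209.2)),("t",(h,w,z),(289,211.4)),("t",(h,-w,z),(342.4,193.4)),("t",(-h,-w,z),(351.6,221)),("t",(-h,w,z),(299.4,239)),
("t",(0,0,.105),(320.2,212.4)),("s",(0,.053,z),(283,294)),("s",(h,w,z),(267.5,303)),("s",(-h,w,z),(302,296.7)),("s",(h,-w,z),(254.7,253.3))]
p,r=fit(J,[.42,-.06,.3]);print("jar",p.round(4),np.degrees(p[2]),r.tolist())
a,b=.13,.09;q=.055
M=[("t",(a,b,q),(163.3,140)),("t",(a,-b,q),(232.3,165.7)),("t",(-a,b,q),(123,242.3)),("t",(-a,-b,q),(194.3,268.3)),
("t",(.09,.08,.065),(158.3,155.7)),("t",(.09,-.08,.065),(223,178.3)),("t",(0,-.08,.065),(209,215)),("t",(0,.08,.065),(144,191)),
("t",(.045,.053,.08),(161.7,176.3)),("t",(.045,-.053,.08),(204.7,192)),("s",(.045,.053,.08),(193.5,437.5)),("s",(.045,-.053,.08),(228,378)),
("s",(0,-.08,.065),(260,376)),("s",(.09,.08,.065),(158.5,443.5)),("t",(-.088,.045,.072),(142.7,231.3)),("s",(-.088,.045,.072),(274,466.5))]
p,r=fit(M,[.45,.28,-.35]);print("mix",p.round(4),np.degrees(p[2]),r.tolist())
print("seat",pose((.045,0,.065),p),"start",pose((-.088,.045,0),p))
f=lambda X:np.r_[proj("t",X)-(142.7,231.3),proj("s",X)-(274,466.5)]
print("btn tri",least_squares(f,[.4,.3,.07]).x)
E
python3 run1.py
```

```text
jar [ 0.5439 -0.0736  0.3225] 18.47506996523977 [[-0.5, 0.5], [-0.4, 0.3], [-0.9, 0.2], [-0.6, 0.0], [0.0, 0.6], [-1.6, 0.9], [-0.1, -1.0], [-0.1, -1.6], [-0.5, -0.9], [0.0, -2.3], [-0.6, -1.4]]
mix [ 0.5702  0.2587 -0.3549] -20.332025491484902 [[-2.6, -1.0], [0.5, -0.7], [-3.2, 0.8], [-1.4, 1.4], [-0.9, -0.4], [-0.9, 0.4], [-0.8, -0.0], [-0.7, 0.4], [-2.0, -0.3], [-1.7, -0.3], [-1.2, -5.6], [-0.3, -5.3], [0.5, -2.8], [0.6, -3.4], [-0.0, 0.7], [0.0, -1.2]]
seat [0.61236379 0.24308878 0.065     ] start [0.50328606 0.33149721 0.        ]
btn tri [0.50385237 0.33220392 0.06926346]
```

arm_command(steps=[{"slide": [0.0185,-0.0426,0.005],"rot": [0,0,-5.8],"grip": 1},{"slide": [0.0185,-0.0426,0],"rot": [0,0,-5.8],"grip": 1},{"slide": [0.0185,-0.0426,0],"rot": [0,0,-5.8],"grip": 1},{"slide": [0.0185,-0.0426,0],"rot": [0,0,-5.8],"grip": 1},{"slide": [0.0185,-0.0426,0],"rot": [0,0,-5.8],"grip": 1},{"slide": [0.0185,-0.0426,0],"rot": [0,0,-5.8],"grip": 1},{"slide": [0.0185,-0.0426,0],"rot": [0,0,-5.8],"grip": 1},{"slide": [0.0185,-0.0426,0],"rot": [0,0,-5.6],"grip": 1}])

```text
time: 1.5
ee_pos: [0.4157, 0.2228, 0.2278]
eef_rot: [0.586, 0.811, 0.0, 0.0]
ft_force: [0.2, 0.1, -0.1]
width: 0.0866
grip_force: 0.0
```

arm_command(steps=[{"slide": [0.0185,-0.0426,0],"grip": 1},{"slide": [0.0185,-0.0426,0],"grip": 1},{"slide": [0.0185,-0.0426,0],"grip": 1},{"slide": [0.0185,-0.0426,0],"grip": 1},{"slide": [0.0185,-0.0426,0],"grip": 1},{"slide": [0.0185,-0.0426,0],"grip": 1},{"slide": [0.0185,-0.0426,0],"grip": 1},{"slide": [0,0,0],"grip": 1}])

```text
schema error: expected keys rot, slide, grip
```

arm_command(steps=[{"slide": [0.0183,-0.0423,0],"rot": [0,0,0],"grip": 1},{"slide": [0.0183,-0.0423,0],"rot": [0,0,0],"grip": 1},{"slide": [0.0183,-0.0423,0],"rot": [0,0,0],"grip": 1},{"slide": [0.0183,-0.0423,0],"rot": [0,0,0],"grip": 1},{"slide": [0.0183,-0.0423,0],"rot": [0,0,0],"grip": 1},{"slide": [0.0183,-0.0423,0],"rot": [0,0,0],"grip": 1},{"slide": [0.0183,-0.0423,0],"rot": [0,0,0],"grip": 1},{"slide": [0,0,0],"rot": [0,0,0],"grip": 1}])

```text
time: 2.5
ee_pos: [0.5437, -0.0759, 0.2276]
eef_rot: [0.587, 0.81, -0.001, 0.001]
ft_force: [0.0, 0.4, -0.3]
width: 0.0872
grip_force: 0.0
```

arm_command(steps=[{"slide": [0,0.0015,-0.025],"rot": [0,0,0],"grip": 1},{"slide": [0,0,-0.03],"rot": [0,0,0],"grip": 1},{"slide": [0,0,-0.03],"rot": [0,0,0],"grip": 1},{"slide": [0,0,-0.02],"rot": [0,0,0],"grip": 1},{"slide": [0,0,-0.012],"rot": [0,0,0],"grip": 1},{"slide": [0,0,0],"rot": [0,0,0],"grip": 0.4},{"slide": [0,0,0],"rot": [0,0,0],"grip": 0.3},{"slide": [0,0,0],"rot": [0,0,0],"grip": 0.22}], newtons=10)

```text
time: 3.5
ee_pos: [0.5438, -0.0704, 0.1114]
eef_rot: [0.584, 0.812, 0.001, 0.0]
ft_force: [-0.7, 0.3, 0.3]
width: 0.0649
grip_force: 0.0
```

arm_command(steps=[{"slide": [0,0,0],"rot": [0,0,0],"grip": 0.2},{"slide": [0,0,0],"rot": [0,0,0],"grip": 0.1},{"slide": [0,0,0],"rot": [0,0,0],"grip": 0},{"slide": [0,0,0],"rot": [0,0,0],"grip": 0},{"slide": [0,0,0],"rot": [0,0,0],"grip": 0},{"slide": [0,0,0],"rot": [0,0,0],"grip": 0},{"slide": [0,0,0],"rot": [0,0,0],"grip": 0},{"slide": [0,0,0],"rot": [0,0,0],"grip": 0}], newtons=35)

```text
time: 4.5
ee_pos: [0.5432, -0.0703, 0.1104]
eef_rot: [0.584, 0.812, -0.0, -0.0]
ft_force: [-0.6, 0.4, -2.7]
width: 0.0157
grip_force: 34.9
```

arm_command(steps=[{"slide": [0,0,0.015],"rot": [0,0,0],"grip": 0},{"slide": [0,0,0.03],"rot": [0,0,0],"grip": 0},{"slide": [0,0,0.04],"rot": [0,0,0],"grip": 0},{"slide": [0,0,0.03],"rot": [0,0,0],"grip": 0},{"slide": [0,0,0.02],"rot": [0,0,0],"grip": 0},{"slide": [0,0,0],"rot": [0,0,0],"grip": 0},{"slide": [0.004,0.015,0],"rot": [0,0,-2],"grip": 0},{"slide": [0.008,0.03,0],"rot": [0,0,-4],"grip": 0}])

```text
time: 5.5
ee_pos: [0.5547, -0.0264, 0.2449]
eef_rot: [0.628, 0.778, -0.001, -0.0]
ft_force: [0.2, 1.0, -4.2]
width: 0.0159
grip_force: 34.9
```

arm_command(steps=[{"slide": [0.008,0.04,0],"rot": [0,0,-5],"grip": 0},{"slide": [0.008,0.04,0],"rot": [0,0,-5],"grip": 0},{"slide": [0.009,0.04,0],"rot": [0,0,-5],"grip": 0},{"slide": [0.009,0.04,0],"rot": [0,0,-5],"grip": 0},{"slide": [0.009,0.04,0],"rot": [0,0,-5],"grip": 0},{"slide": [0.008,0.04,0],"rot": [0,0,-5],"grip": 0},{"slide": [0.006,0.03,0],"rot": [0,0,-3],"grip": 0},{"slide": [0,0,0],"rot": [0,0,0],"grip": 0}])

```text
time: 6.5
ee_pos: [0.6112, 0.2479, 0.2435]
eef_rot: [0.821, 0.571, -0.001, -0.0]
ft_force: [0.3, -0.2, -4.3]
width: 0.0157
grip_force: 34.9
```

```bash
cat > look.py <<'E'
import sys,cv2,numpy as np
from bench import eyes,sensors
tag=sys.argv[1];o=np.zeros((600,800,3),np.uint8)
def c(im,x,y,w,h,k):
    o=cv2.resize(im[y:y+h,x:x+w],None,fx=k,fy=k,interpolation=cv2.INTER_CUBIC)
    for i in range(0,w,10): cv2.putText(o,str(x+i),(i*k,8),0,.28,(0,255,255)) if i%20==0 else 0; cv2.line(o,(i*k,10),(i*k,14),(0,255,255))
    for j in range(10,h,10): cv2.putText(o,str(y+j),(0,j*k+3),0,.28,(0,255,255)); cv2.line(o,(20,j*k),(24,j*k),(0,255,255))
    return o
t=eyes.camera("top")["pixels"][:,:,::-1];s=eyes.camera("side")["pixels"][:,:,::-1]
cv2.imwrite(f"pics/t{tag}.png",t);cv2.imwrite(f"pics/s{tag}.png",s)
o[:,:400]=c(t,120,130,100,150,4);o[:516,400:]=c(s,135,308,100,129,4) if len(sys.argv)<3 else c(s,int(sys.argv[2]),int(sys.argv[3]),100,129,4)
cv2.imwrite(f"pics/c{tag}.png",o);st=sensors.read_state();print(st["time"],st["ee_pos"],st["eef_rot"],st["width"])
E
python3 look.py 1 150 330
```

```text
6.6 [0.61198692 0.24410892 0.24442125] [ 8.21599920e-01  5.70063628e-01 -9.75936011e-04  2.81019140e-04] 0.015674980679764212
```

View pics/c1.png

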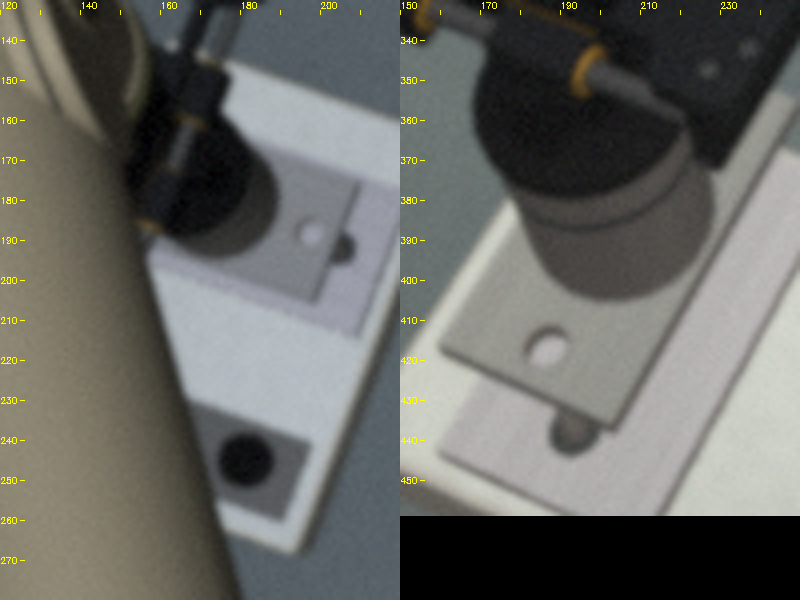

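```bash
cat > run2.py <<'E'
from fit import *
a,b,q=.13,.09,.055
T=[("t",(a,b,q),(163.3,140)),("t",(a,-b,q),(232.3,165.7)),("t",(-a,-b,q),(194.3,268.3)),("t",(.09,.08,.065),(158.3,155.7)),("t",(.09,-.08,.065),(223,178.3)),("t",(0,-.08,.065),(209.5,214.8)),("t",(0,.08,.065),(144,191)),
("t",(.045,.053,.074),(161.7,176.3)),("t",(.045,-.053,.074),(204.7,192))]
S=[("s",(.045,.053,.065),(193.5,441.6)),("s",(0,-.08,.065),(259.5,375)),("s",(.09,.08,.065),(158.5,442.5)),("s",(.045,-.053,.074),(228,378)),("s",(.045,.053,.074),(193.5,437.5))]
h,w,z=.036,.068,.144
JT=[("t",(0,-.053,z),(197.5,188)),("t",(-h,-w,z),(199.3,205.8)),("t",(h,-w,z),(210,175))]
JS=[("s",(0,.053,z),(186.8,416.8)),("s",(h,w,z),(160,416.3)),("s",(-h,w,z),(203.5,437))]
for n,M,J in(("top",T,JT),("side",S,JS)):
    p,r=fit(M,[.57,.25,-.35]);g,rj=fit(J,[.61,.24,-.35])
    s=pose((.045,0,0),p)[:2];print(n,"seat",s.round(4),np.degrees(p[2]).round(1),"jar",g[:2].round(4),np.degrees(g[2]).round(1),"move",(s-g[:2]).round(4));print(r.tolist(),rj.tolist())
E
python3 run2.py
```

```text
top seat [0.6125 0.2406] -20.3 jar [0.6081 0.2431] -18.5 move [ 0.0045 -0.0025]
[[-1.5, -1.0], [1.6, -0.8], [-0.2, 1.3], [0.2, -0.4], [0.2, 0.2], [-0.2, 0.1], [0.4, 0.4], [-0.3, 0.2], [-0.1, 0.1]] [[0.4, 0.2], [-0.3, 0.0], [-0.2, -0.2]]
side seat [0.6119 0.2488] -19.8 jar [0.6074 0.2465] -20.6 move [0.0045 0.0023]
[[0.3, -2.1], [0.5, 1.0], [0.2, 1.9], [-0.4, -0.5], [-0.7, -0.2]] [[0.4, 0.0], [-0.3, -0.0], [-0.1, -0.0]]
```

arm_command(steps=[{"slide": [0.0045,0,-0.01],"rot": [0,0,-0.7],"grip": 0},{"slide": [0,0,-0.012],"rot": [0,0,0],"grip": 0},{"slide": [0,0,-0.01],"rot": [0,0,0],"grip": 0},{"slide": [0,0,-0.006],"rot": [0,0,0],"grip": 0},{"slide": [0,0,0],"rot": [0,0,0],"grip": 0},{"slide": [0,0,0],"rot": [0,0,0],"grip": 0},{"slide": [0,0,0],"rot": [0,0,0],"grip": 0},{"slide": [0,0,0],"rot": [0,0,0],"grip": 0}])

```text
time: 7.6
ee_pos: [0.6169, 0.2447, 0.2079]
eef_rot: [0.825, 0.565, 0.0, 0.0]
ft_force: [0.7, 0.2, -2.5]
width: 0.0156
grip_force: 34.9
```

```bash
python3 look.py 2 150 350
```

```text
7.7 [0.61686832 0.24466354 0.20771842] [8.25152540e-01 5.64909960e-01 1.46161286e-04 4.04945826e-05] 0.016084717781745497
```

View pics/c2.png

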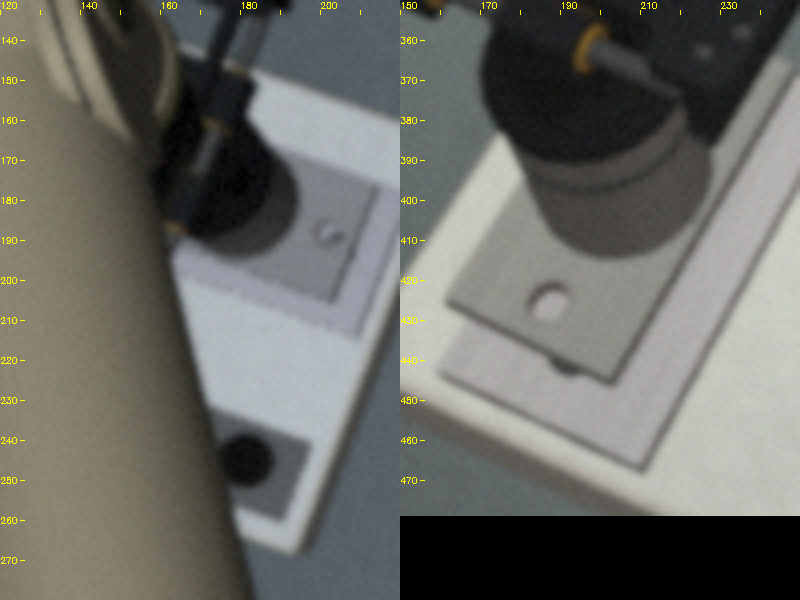

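```bash
python3 - <<'E'
s=open("run2.py").read()
s=s.split("h,w,z=")[0].replace('S=[','S=[("s",(0,.08,.065),(210.5,466)),')+'''h,w,z=.036,.068,.107
JT=[("t",(0,-.053,z),(202.5,188.25)),("t",(-h,-w,z),(203.3,205.8)),("t",(h,-w,z),(214.5,176.2))]
JS=[("s",(0,.053,z),(187,425.5)),("s",(h,w,z),(161.8,425.7)),("s",(-h,w,z),(202.8,446.2))]
for n'''+s.split("\nfor n")[1]
open("run3.py","w").write(s)
E
python3 run3.py
```

```text
top seat [0.6125 0.2406] -20.3 jar [0.615  0.2392] -20.3 move [-0.0025  0.0014]
[[-1.5, -1.0], [1.6, -0.8], [-0.2, 1.3], [0.2, -0.4], [0.2, 0.2], [-0.2, 0.1], [0.4, 0.4], [-0.3, 0.2], [-0.1, 0.1]] [[0.1, 0.3], [-0.2, -0.0], [0.1, -0.3]]
side seat [0.612  0.2479] -19.7 jar [0.6134 0.2456] -21.2 move [-0.0014  0.0023]
[[-0.1, 2.1], [0.4, -2.6], [0.5, 0.5], [0.3, 1.4], [-0.5, -1.0], [-0.6, -0.7]] [[0.6, 0.7], [-0.7, -0.4], [0.1, -0.2]]
```

arm_command(steps=[{"slide": [-0.002,0.0018,0],"rot": [0,0,0],"grip": 0},{"slide": [0,0,0],"rot": [0,0,0],"grip": 0},{"slide": [0,0,-0.004],"rot": [0,0,0],"grip": 0},{"slide": [0,0,-0.003],"rot": [0,0,0],"grip": 0},{"slide": [0,0,-0.003],"rot": [0,0,0],"grip": 0},{"slide": [0,0,-0.003],"rot": [0,0,0],"grip": 0},{"slide": [0,0,0],"rot": [0,0,0],"grip": 0},{"slide": [0,0,0],"rot": [0,0,0],"grip": 0}])

```text
time: 8.7
ee_pos: [0.6149, 0.2464, 0.1947]
eef_rot: [0.825, 0.565, 0.0, 0.0]
ft_force: [-0.1, 0.5, -4.3]
width: 0.0157
grip_force: 34.9
```

```bash
python3 look.py 3 150 350
```

```text
8.8 [0.61490536 0.24643531 0.19472679] [8.25185917e-01 5.64861200e-01 1.62387137e-04 4.18734810e-05] 0.015098049515767676
```

View pics/c3.png

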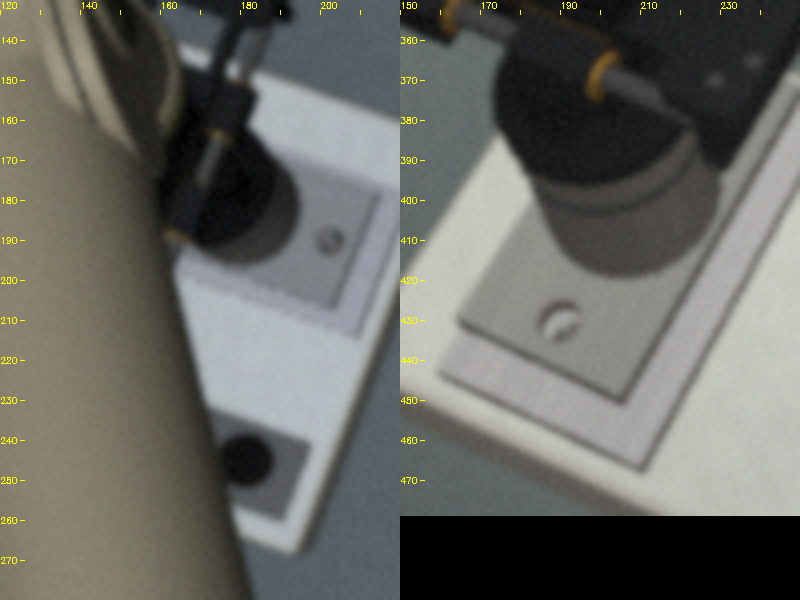

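```bash
sed -e 's/z=.036,.068,.107/z=.036,.068,.094/;s/202.5,188.25/202.5,190.25/;s/203.3,205.8/204.3,207/;s/214.5,176.2/215,178/;s/187,425.5/190,430.3/;s/161.8,425.7/164.5,430/;s/202.8,446.2/205.5,450.5/' run3.py>run4.py; python3 run4.py|grep seat
```

```text
top seat [0.6125 0.2406] -20.3 jar [0.6126 0.2406] -19.5 move [-0.0001 -0.    ]
side seat [0.612  0.2479] -19.7 jar [0.6113 0.247 ] -21.2 move [0.0007 0.0009]
```

arm_command(steps=[{"slide": [0,0.0003,-0.002],"rot": [0,0,0],"grip": 0},{"slide": [0,0,-0.002],"rot": [0,0,0],"grip": 0},{"slide": [0,0,-0.002],"rot": [0,0,0],"grip": 0},{"slide": [0,0,-0.002],"rot": [0,0,0],"grip": 0},{"slide": [0,0,-0.002],"rot": [0,0,0],"grip": 0},{"slide": [0,0,-0.002],"rot": [0,0,0],"grip": 0},{"slide": [0,0,0],"rot": [0,0,0],"grip": 0},{"slide": [0,0,0],"rot": [0,0,0],"grip": 0}])

```text
time: 9.8
ee_pos: [0.6149, 0.2467, 0.1826]
eef_rot: [0.825, 0.565, 0.0, 0.0]
ft_force: [0.0, 0.3, -2.9]
width: 0.0157
grip_force: 34.9
```

arm_command(steps=[{"slide": [0,0,-0.0015],"rot": [0,0,0],"grip": 0},{"slide": [0,0,-0.0015],"rot": [0,0,0],"grip": 0},{"slide": [0,0,-0.0015],"rot": [0,0,0],"grip": 0},{"slide": [0,0,-0.001],"rot": [0,0,0],"grip": 0},{"slide": [0,0,-0.0007],"rot": [0,0,0],"grip": 0},{"slide": [0,0,-0.0004],"rot": [0,0,0],"grip": 0},{"slide": [0,0,0],"rot": [0,0,0],"grip": 0},{"slide": [0,0,0],"rot": [0,0,0],"grip": 0}])

```text
time: 10.8
ee_pos: [0.6149, 0.2467, 0.176]
eef_rot: [0.825, 0.565, 0.0, 0.0]
ft_force: [0.7, 0.1, -2.6]
width: 0.0158
grip_force: 34.9
```

arm_command(steps=[{"slide": [0,0,-0.0005],"rot": [0,0,0],"grip": 0},{"slide": [0,0,-0.0003],"rot": [0,0,0],"grip": 0},{"slide": [0,0,-0.0003],"rot": [0,0,0],"grip": 0},{"slide": [0,0,-0.0003],"rot": [0,0,0],"grip": 0},{"slide": [0,0,0],"rot": [0,0,0],"grip": 0},{"slide": [0,0,0],"rot": [0,0,0],"grip": 0},{"slide": [0,0,0],"rot": [0,0,0],"grip": 0},{"slide": [0,0,0],"rot": [0,0,0],"grip": 0}])

```text
time: 11.8
ee_pos: [0.6152, 0.2466, 0.1754]
eef_rot: [0.825, 0.565, 0.001, 0.0]
ft_force: [-0.8, -1.6, 6.0]
width: 0.0156
grip_force: 35.0
```

arm_command(steps=[{"slide": [0,0,0.0005],"rot": [0,0,0],"grip": 0},{"slide": [0,0,0],"rot": [0,0,0],"grip": 0.2},{"slide": [0,0,0],"rot": [0,0,0],"grip": 0.3},{"slide": [0,0,0],"rot": [0,0,0],"grip": 0.5},{"slide": [0,0,0],"rot": [0,0,0],"grip": 0.6},{"slide": [0,0,0],"rot": [0,0,0],"grip": 0.6},{"slide": [0,0,0],"rot": [0,0,0],"grip": 0.6},{"slide": [0,0,0],"rot": [0,0,0],"grip": 0.6}], newtons=5)

```text
time: 12.8
ee_pos: [0.6148, 0.2468, 0.1751]
eef_rot: [0.825, 0.565, 0.0, 0.0]
ft_force: [0.1, 0.4, -0.4]
width: 0.0519
grip_force: 0.0
```

arm_command(steps=[{"slide": [0,0,0.01],"rot": [0,0,0],"grip": 0.6},{"slide": [0,0,0.02],"rot": [0,0,0],"grip": 0.6},{"slide": [0,0,0.03],"rot": [0,0,0],"grip": 0.6},{"slide": [0,0,0.03],"rot": [0,0,0],"grip": 0.6},{"slide": [-0.02,0.016,0],"rot": [0,0,0],"grip": 0.3},{"slide": [-0.03,0.024,0],"rot": [0,0,0],"grip": 0},{"slide": [-0.03,0.024,0],"rot": [0,0,0],"grip": 0},{"slide": [-0.03,0.024,0],"rot": [0,0,0],"grip": 0}])

```text
time: 13.8
ee_pos: [0.5042, 0.3355, 0.2669]
eef_rot: [0.825, 0.565, 0.001, -0.0]
ft_force: [1.0, 0.7, -0.6]
width: 0.0203
grip_force: 0.0
```

```bash
python3 look.py 4 155 360
```

```text
Traceback (most recent call last):
  File "look.py", line 11, in <module>
    o[:,:400]=c(t,120,130,100,150,4);o[:516,400:]=c(s,135,308,100,129,4) if len(sys.argv)<3 else c(s,int(sys.argv[2]),int(sys.argv[3]),100,129,4)
                                     ~^^^^^^^^^^^
ValueError: could not broadcast input array from shape (480,400,3) into shape (516,400,3)
```

```bash
python3 look.py 5 155 345
```

```text
14.0 [0.50488706 0.33516819 0.26664035] [ 8.24824648e-01  5.65387811e-01  9.57778121e-04 -7.86720789e-05] 0.005289716795741595
```

View pics/c5.png

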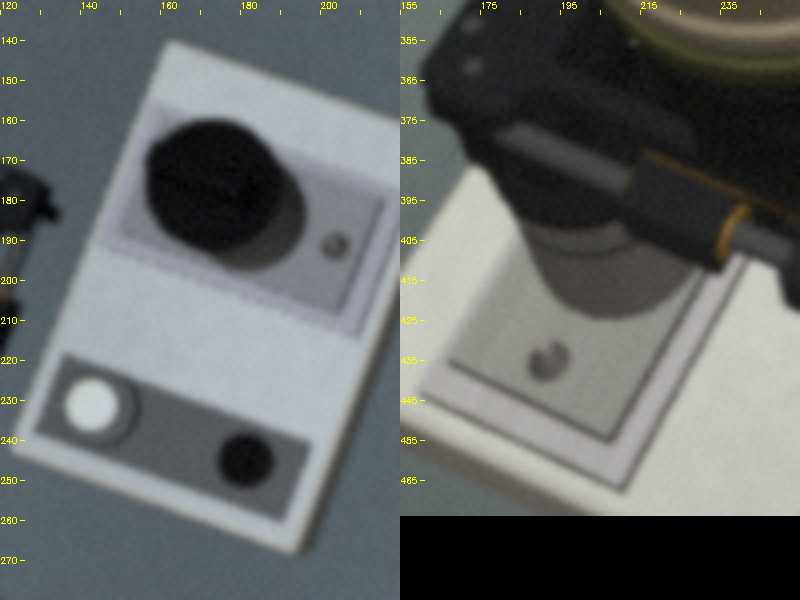

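arm_command(steps=[{"slide": [0.0005,0,0],"rot": [0,0,10],"grip": 0},{"slide": [0,0,0],"rot": [0,0,10],"grip": 0},{"slide": [0,0,0],"rot": [0,0,10],"grip": 0},{"slide": [0,0,0],"rot": [0,0,10],"grip": 0},{"slide": [0,0,0],"rot": [0,0,10],"grip": 0},{"slide": [0,0,0],"rot": [0,0,10],"grip": 0},{"slide": [0,0,0],"rot": [0,0,10],"grip": 0},{"slide": [0,0,0],"rot": [0,0,10],"grip": 0}])

```text
time: 15.0
ee_pos: [0.5068, 0.3332, 0.2659]
eef_rot: [0.268, 0.964, 0.0, 0.001]
ft_force: [-0.3, -0.8, -0.8]
width: 0.0004
grip_force: 0.0
```

arm_command(steps=[{"slide": [0,0,-0.02],"rot": [0,0,10],"grip": 0},{"slide": [0,0,-0.04],"rot": [0,0,0],"grip": 0},{"slide": [0,0,-0.04],"rot": [0,0,0],"grip": 0},{"slide": [0,0,-0.03],"rot": [0,0,0],"grip": 0},{"slide": [0,0,-0.025],"rot": [0,0,0],"grip": 0},{"slide": [0,0,-0.015],"rot": [0,0,0],"grip": 0},{"slide": [0,0,0],"rot": [0,0,0],"grip": 0},{"slide": [0,0,0],"rot": [0,0,0],"grip": 0}])

```text
time: 16.0
ee_pos: [0.5062, 0.3348, 0.0963]
eef_rot: [0.184, 0.983, 0.001, 0.001]
ft_force: [-0.3, -0.6, 0.0]
width: 0.0003
grip_force: 0.0
```

```bash
python3 look.py 6 230 345
```

```text
16.1 [0.5059949  0.33502279 0.09627617] [1.84132052e-01 9.82901073e-01 7.23845110e-04 5.86358322e-04] 0.0004522716010350731
```

View pics/c6.png

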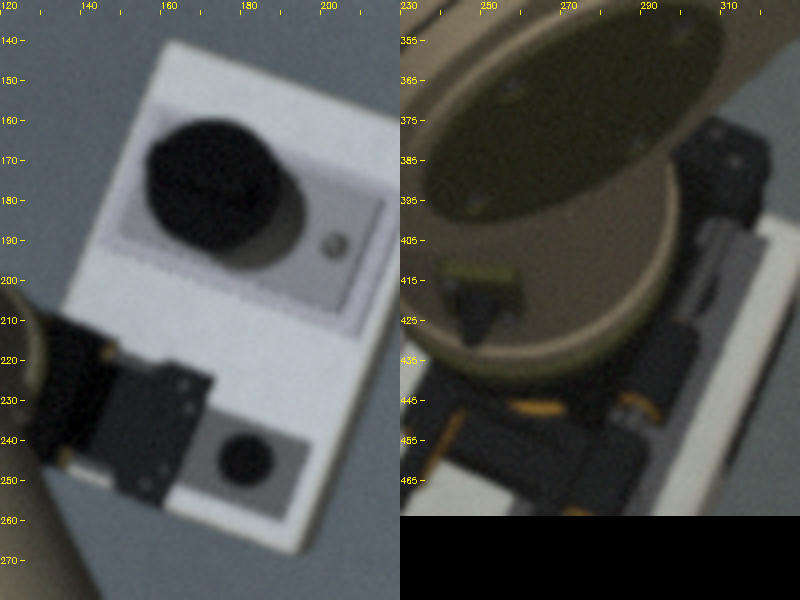

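The jar sits unmoved on its pegs, peg visible in the hole at (203,191). The gripper covers the button, so I press by force.

arm_command(steps=[{"slide": [0,0,-0.01],"rot": [0,0,0],"grip": 0},{"slide": [0,0,-0.007],"rot": [0,0,0],"grip": 0},{"slide": [0,0,-0.004],"rot": [0,0,0],"grip": 0},{"slide": [0,0,-0.003],"rot": [0,0,0],"grip": 0},{"slide": [0,0,-0.002],"rot": [0,0,0],"grip": 0},{"slide": [0,0,-0.002],"rot": [0,0,0],"grip": 0},{"slide": [0,0,0],"rot": [0,0,0],"grip": 0},{"slide": [0,0,0],"rot": [0,0,0],"grip": 0}])

```text
time: 17.1
ee_pos: [0.5053, 0.3348, 0.0709]
eef_rot: [0.184, 0.983, 0.001, -0.0]
ft_force: [-16.3, -10.0, 38.0]
width: 0.0005
grip_force: 19.0
```

arm_command(steps=[{"slide": [0,0,0.002],"rot": [0,0,0],"grip": 0},{"slide": [0,0,0],"rot": [0,0,0],"grip": 0},{"slide": [0,0,0],"rot": [0,0,0],"grip": 0},{"slide": [0,0,0],"rot": [0,0,0],"grip": 0},{"slide": [0,0,0],"rot": [0,0,0],"grip": 0},{"slide": [0,0,0],"rot": [0,0,0],"grip": 0},{"slide": [0,0,0],"rot": [0,0,0],"grip": 0},{"slide": [0,0,0],"rot": [0,0,0],"grip": 0}])

```text
time: 18.1
ee_pos: [0.5052, 0.3347, 0.0712]
eef_rot: [0.184, 0.983, 0.0, -0.0]
ft_force: [-8.7, -4.8, 22.7]
width: 0.0005
grip_force: 11.2
```

arm_command(steps=[{"slide": [0,0,0.003],"rot": [0,0,0],"grip": 0},{"slide": [0,0,0],"rot": [0,0,0],"grip": 0},{"slide": [0,0,0],"rot": [0,0,0],"grip": 0},{"slide": [0,0,0],"rot": [0,0,0],"grip": 0},{"slide": [0,0,0],"rot": [0,0,0],"grip": 0},{"slide": [0,0,0],"rot": [0,0,0],"grip": 0},{"slide": [0,0,0],"rot": [0,0,0],"grip": 0},{"slide": [0,0,0],"rot": [0,0,0],"grip": 0}])

```text
time: 19.1
ee_pos: [0.5053, 0.3348, 0.0721]
eef_rot: [0.184, 0.983, 0.0, -0.0]
ft_force: [-2.4, -0.3, 4.1]
width: 0.0005
grip_force: 2.2
```

arm_command(steps=[{"slide": [0,0,0.002],"rot": [0,0,0],"grip": 0},{"slide": [0,0,0],"rot": [0,0,0],"grip": 0},{"slide": [0,0,0],"rot": [0,0,0],"grip": 0},{"slide": [0,0,0],"rot": [0,0,0],"grip": 0},{"slide": [0,0,0],"rot": [0,0,0],"grip": 0},{"slide": [0,0,0],"rot": [0,0,0],"grip": 0},{"slide": [0,0,0],"rot": [0,0,0],"grip": 0},{"slide": [0,0,0],"rot": [0,0,0],"grip": 0}])

```text
time: 20.1
ee_pos: [0.5053, 0.3348, 0.0741]
eef_rot: [0.184, 0.983, 0.0, 0.0]
ft_force: [-1.4, -0.3, 2.8]
width: 0.0004
grip_force: 1.7
```

Spring force of 4.1 N, then 2.8 N, on the way up from a hard stop: the button was fully down. Retreating now.

arm_command(steps=[{"slide": [0,0,0.005],"rot": [0,0,0],"grip": 0},{"slide": [0,0,0.02],"rot": [0,0,0],"grip": 0},{"slide": [0,0,0.04],"rot": [0,0,0],"grip": 0},{"slide": [0,0,0.04],"rot": [0,0,0],"grip": 0},{"slide": [0,0,0.04],"rot": [0,0,0],"grip": 0},{"slide": [-0.04,0.03,0.01],"rot": [0,0,0],"grip": 0},{"slide": [-0.04,0.04,0],"rot": [0,0,0],"grip": 0},{"slide": [-0.03,0.04,0],"rot": [0,0,0],"grip": 0}])

```text
time: 21.1
ee_pos: [0.3939, 0.4457, 0.2296]
eef_rot: [0.184, 0.983, 0.0, 0.0]
ft_force: [1.4, 0.5, 0.8]
width: 0.0003
grip_force: 0.0
```

```bash
python3 look.py 7 155 345
```

```text
21.2 [0.39005827 0.4496906  0.22877394] [ 1.79747346e-01  9.83711890e-01  5.50898648e-04 -1.22719252e-03] 0.0007425117060795518
```

View pics/t7.png

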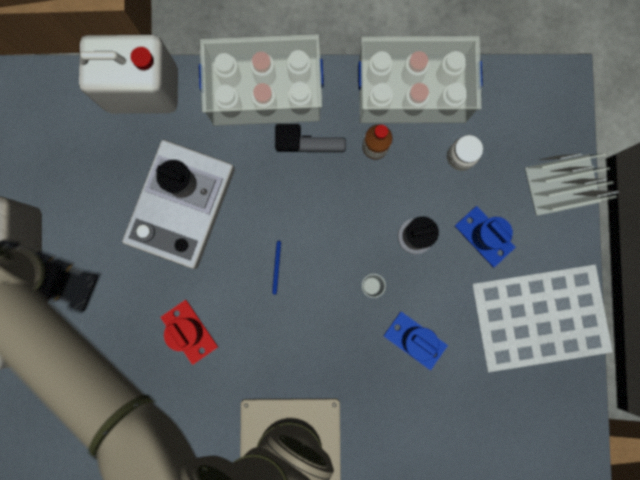

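The jar is on the mixer at (176,176), the button at (144,232) is up, and everything else stands where it was.

```bash
python3 -c "
from bench import order
print(order.close_job())"
```

```text
the job is handed in; nothing more can be done
None
```

The jar is seated on the mixer with both pegs through its foot plate and released. The start button was then pressed to its stop and let go, peaking at about 38 N downward (about 42 N with the sideways part) on the closed fingertips. Nothing else on the bench moved, and I handed the job in at about 21 s; the judging result was not shown.

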